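# Load a tube into the reader's push-latch drawer

## Robot

A 6-joint arm with a two-finger parallel gripper is mounted at the origin on a cart in front of the work surface, level with it; the furniture and walls round the work are solid. World frame = base frame: x ahead of the robot, y to its left, z up, the work surface at z = 0. Lengths are in m, angles in degrees, forces in N, time in s.
With the tool pointing down it reaches from about 0.25 to 0.725 m from the base axis. Payload 9.7 kg.
Tool frame: the origin (TCP) lies midway between the tips of the shut fingers; the grasp point (between the pads) lies 19 mm behind it; z points along the fingers, y is the line along which they close (so a half turn about z gives the same grasp; the last joint's range is limited). The gripper opens to 85 mm and grips with 20 to 120 N. Pads are 22 mm wide; open, the fingers measure 114 mm over their backs; the gripper's body (76 mm by 85 mm) begins 54 mm behind the grasp point. The pads swing forward as they close: fully open they stand 13 mm farther back than shut.
Start: joints at [77.12, 4.979, 10.078, 95.1, 0, 90], TCP at [0.123, 0.536, 0.231] pointing down, gripper open.
Joint ranges: [-179.16, 179.16], [-48.56, 103.87], [-65.8, 70.77], [-126.05, 130.52], [-82.76, 87.17], [-180, 180]. Speed limits (degrees/s): [127.2, 127.2, 147.25, 180, 180, 180].

## Interface

Orientations are given as [roll, pitch, yaw] about the fixed x, y, z axes, in that order (R = Rz(yaw) Ry(pitch) Rx(roll)).
In Python, from workcell import * gives the robot as it stands.
- The arm moves only by the tool servo_tool, never from a script. Its argument "moves" is a list of rows, each a list of 4 numbers: the shift along the world's x, y, z in cm, then the turn about the world's z in rad. A call has 1 to 20 rows; each row is the pose to reach, as a shift and turn from the pose commanded when the call began; what a row does not reach only later rows make up. A row lasts 1/12 s, in which the tool goes at most 41.7 mm and 7.16 degrees, less where a joint would pass 70% of its speed; a pose out of reach is approached as far as the arm can. A call with a gripper value outside its range is refused whole. "claw" is the closure, from 0 (fully open) to 1 (shut), set as the call begins (left out, the last holds). The fingers move at their own pace and stop on an object; "force" is the grip in N (left out, the last holds). Time passes only in rows, so rows that repeat a pose let the fingers close. It gives the time, the measured TCP pose, the force, the opening and the grip force at its end, in the units of the state.
- get_obs(): the state, without advancing time (a new reading comes with each control period).
- camera(name): name is "side" or "top" or "wrist"; returns the picture (480x640x3 uint8, red, green, blue); there is no depth.
- get_calibration(name): a dict with "fx", "fy", "cx", "cy" (pixels), "rvec" (rotation vector, rad) and "tvec" (3), from world to camera coordinates, as OpenCV has them; the wrist camera has in their place "tool_from_camera" (4x4, takes a point from camera to tool coordinates, whose origin is the TCP and whose axes are the flange's). Camera axes: x right, y down, z forward; pixel columns grow to the right and rows downward; lengths in m; the calibration is good to about 2 mm. A picture is of the moment at which its call begins: read the wrist's pose just before it. get_calibration takes no time and is no camera call.
- job_done(): hands the job in; it is judged then, once.
The state is a dict: "time": time; "q": joint angles; "qd": joint speeds; "joint_efforts": joint torques, N m; "ee_pos": TCP position; "tcp_rot": TCP orientation; "wrist_force": force on the tool from outside, world axes, zero at the start; "torque": the same for the moment, N m; "opening": finger opening in m; "grasp_force": force on a finger pad.
Only numpy, scipy, OpenCV 4.12 (cv2) and the standard library are available. Lean on these libraries where they do the work, as an engineer would, in place of code of your own. Each camera call takes 0.05 s, during which the arm holds its last target. There are 200 camera calls.

## Task

Measure the next sample: press the reader's closed drawer front once so that its push latch lets go and the drawer springs out, take the tube from the rack and stand it gently in the drawer's well, fully home and upright. Then push the drawer in until the latch catches again and leave it latched shut with the tube inside. Work the latch by feel: never push harder than 15 N on the reader or its drawer; keep the tube upright and leave everything else where it stands.

Things in the scene. Friction and masses are not known exactly. Their poses are not given: they have to be found in the camera images.
- reader: White bench reader (fluorometer) 180 (x) x 160 (y) x 86 mm high, with a roughly 32 mm higher sloping grey console on the rear half of its top; fixed to the bench. Origin: centre of its underside on the bench; x points to its back, y to its left (seen from the front), z up. The drawer is in its front (-x) face.
- drawer (a joint): How far the reader's sample drawer stands out, m, along the reader's -x. Latched shut it rests at about 0. Unlatched, its ejector spring drives it out to 0.070 and holds it there (4 N outward when shut, 1 N when out). Pulling cannot open a latched drawer.
- drawer_mouth (a point): Centre of the mouth in the reader's front face, 40 mm above the bench. Its latch: a press inward past the latched rest by 5 to 14.5 mm (hidden, differs each time) changes its state when let back (latched: springs out; out: stays shut); a shorter one does nothing. A rubber buffer starts within 1 mm behind that depth, 15 N per mm: a press of 8 to 12 N has worked the latch.
- drawer_front (a point): Centre of the drawer's flat front plate, on its outer face, 50 mm above the bench; moves with the drawer. The plate is 108 mm wide (y), from 9 to 81 mm above the bench, 12 mm thick; shut, it stands proud of the reader's front face by 30 mm. x points into the reader along the slide (push along +x), y along the plate, z up.
- drawer_well (a point): Centre of the floor of the round tube well in the drawer, 20 mm above the bench, 64 mm behind the plate's outer face; axes as drawer_front; moves with the drawer. Well 14 mm wide, 24 mm deep, 1.5 mm chamfer, in a metal block (56 x 60 mm) whose top is 44 mm above the bench; inside the reader when shut. A tube fully home clears the mouth's upper edge by about 4 mm.
- sample_tube: Small white 2 ml screw-cap tube, upright, 12 mm thick, 13 mm at the cap (top 10 mm), 44 mm tall, about 12 g, the only tube in the near rack. Origin: centre of its flat foot; z along the tube to the cap. At the start it stands in a well of the rack, its foot 20 mm and its top 64 mm above the bench.
- rack: Pale foam tube rack 123 x 99 mm, 46 mm high, 4 x 5 wells (15 mm square), fixed to the bench; origin: centre of its underside. The sample tube is in the well at x = 0, y = +11.5 mm.
- timer: Grey digital timer 68 x 64 x 19 mm lying on the bench; origin at its underside. A bystander.
- bottle_100: Small lab bottle, 56 mm wide, 110 mm tall, on the bench; origin at its underside. A bystander.
- tape_roll: Roll of tape lying flat, 96 mm wide, 18 mm high; origin at its underside. A bystander.
- conical_0: Capped conical tube 117 mm long, 22 mm thick, lying on the bench left of the reader; origin at its underside. A bystander.

How it is judged:
By the outcome, as a careful person would: the job done as asked, in the order asked, and still so for the second after the job is handed in, with the robot touching nothing.
It also fails if it takes over 64 s, if anything falls off the work surface, if the arm or the gripper's body presses on something with over 40 N, if the wrist force passes 120 N, or if a joint passes its speed limit or range.

## Working session

There is one attempt and no reset: what is moved stays moved. The work goes in short steps, Python scripts to look and compute and a tool call to move; the robot and the scene stay as the last step left them, time stands still between calls to the robot, and variables do not carry over. Pictures are saved under pics/ and viewed, at most 10 in all, crops included, and the job is handed in when it is done.

Besides the shell and the picture viewer there is one more tool, called after "Request:" as name(argument=value, ...) on one line, values as JSON. servo_tool: Moves the arm, as the interface text tells. Its arguments: {"type":"object","properties":{"moves":{"type":"array","items":{"type":"array","items":{"type":"number"}}},"claw":{"type":"number"},"force":{"type":"number"}},"required":["moves"]}

```bash
ls; mkdir -p pics; python3 - <<'E'
from workcell import *
import cv2
o=get_obs();print(o['time'],o['ee_pos'],o['tcp_rot'],o['opening'])
for n in("top","side","wrist"):
    im=camera(n);cv2.imwrite(f"pics/{n}0.png",im[:,:,::-1]);print(n,get_calibration(n))
E
```

```text
pics
0.0 [0.12255922 0.53593238 0.23057196] [-1.79922560e+02 -2.80760729e-04  1.67117931e+02] 0.08558247672901247
top {'fx': 610.8212565367502, 'fy': 610.8212565367502, 'cx': 321.9832789580964, 'cy': 243.0769359119702, 'rvec': array([ 2.11799452, -2.1727724 ,  0.12007593]), 'tvec': array([0.07457208, 0.51143615, 1.32716053])}
side {'fx': 487.6473564183915, 'fy': 487.6473564183915, 'cx': 325.752512195487, 'cy': 237.43321657822798, 'rvec': array([ 1.98513739, -0.26573054,  0.15872144]), 'tvec': array([-0.48312096,  0.13086432,  0.81538698])}
wrist {'fx': 416.0930449400467, 'fy': 416.0930449400467, 'cx': 323.94833538146975, 'cy': 237.59288152302864, 'tool_from_camera': array([[ 2.80956521e-04, -9.55278981e-01, -2.95705917e-01,
         7.53587563e-02],
       [ 9.99999317e-01,  6.03895788e-04, -1.00076666e-03,
         1.60938139e-04],
       [ 1.13458692e-03, -2.95705433e-01,  9.55278498e-01,
        -1.43467975e-01],
       [ 0.00000000e+00,  0.00000000e+00,  0.00000000e+00,
         1.00000000e+00]])}
```

View pics/top0.png

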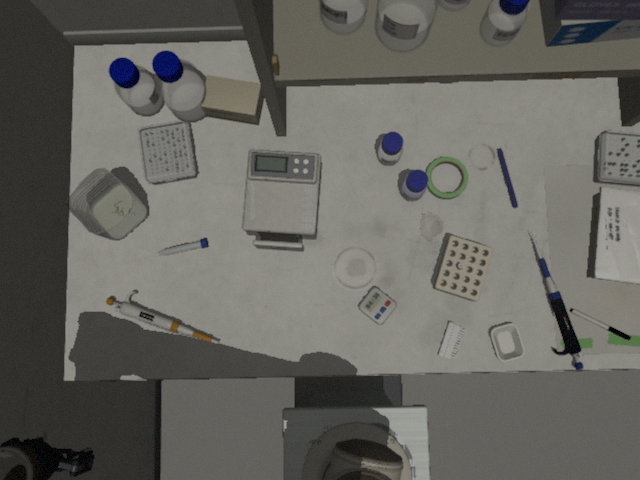

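View pics/side0.png

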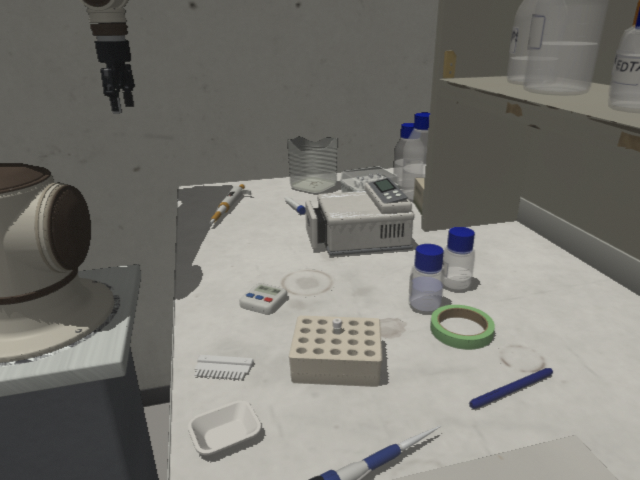

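View pics/wrist0.png

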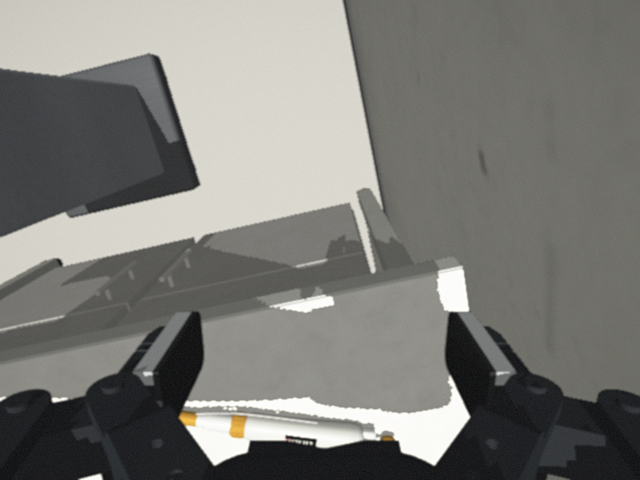

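The top view shows the reader at about (283,195) with its drawer plate at (278,241), the rack at (463,267) with the tube at about (459,265), and the timer, bottles and tape nearby. The side view shows the tube cap at (337,323) and the drawer plate at (315,225). The wrist view shows none of the targets. Next I'll enlarge the relevant parts.

```bash
cat > h.py <<'E'
import numpy as np,cv2
from workcell import *
def pose(n,o=None):
    c=get_calibration(n)
    K=np.array([[c['fx'],0,c['cx']],[0,c['fy'],c['cy']],[0,0,1]])
    if n!='wrist':
        R=cv2.Rodrigues(c['rvec'])[0];return K,R.T,-R.T@c['tvec']
    from scipy.spatial.transform import Rotation as Ro
    T=c['tool_from_camera'];R=Ro.from_euler('xyz',o['tcp_rot'],degrees=True).as_matrix()
    return K,R@T[:3,:3],R@T[:3,3]+o['ee_pos']
def ray(P,uv):
    K,R,C=P;return C,R@np.linalg.solve(K,[*uv,1])
def onz(P,uv,z):
    C,d=ray(P,uv);return C+d*(z-C[2])/d[2]
def tri(rs):
    A=0;b=0;res=[]
    for C,d in rs:
        d=d/np.linalg.norm(d);M=np.eye(3)-np.outer(d,d);A=A+M;b=b+M@C
    p=np.linalg.solve(A,b)
    return p,[np.linalg.norm(np.cross(p-C,d/np.linalg.norm(d))) for C,d in rs]
def proj(P,p):
    K,R,C=P;v=K@(R.T@(np.array(p)-C));return v[:2]/v[2]
E
python3 - <<'E'
from h import *
t=cv2.imread('pics/top0.png');s=cv2.imread('pics/side0.png')
z=lambda im,x,y,w,h,f:cv2.resize(im[y:y+h,x:x+w],None,fx=f,fy=f,interpolation=cv2.INTER_CUBIC)
a=np.hstack([z(t,235,143,100,110,4),z(t,420,225,100,110,4)[:, :400]])
b=z(s,290,310,100,80,4)[:160]
cv2.imwrite('pics/c1.png',a)
P=pose('top');S=pose('side');print(P[2],S[2])
for n,uv,h in[('tube',(459.5,265),.064),('rack',(463,267),.046),('plL',(254,243),.081),('plR',(303,245),.081)]:print(n,onz(P,uv,h))
print(tri([ray(P,(459.5,265)),ray(S,(337,321))]))
E
```

```text
[0.33628139 0.03885733 1.38343339] [ 0.2934774  -0.78956224  0.45370667]
tube [ 0.45355239 -0.23470408  0.064     ]
rack [ 0.45056672 -0.24582219  0.046     ]
plL [0.51111331 0.20722525 0.081     ]
plR [0.50393773 0.10163589 0.081     ]
(array([ 0.45402316, -0.23547442,  0.06045101]), [np.float64(0.00015780982121157397), np.float64(0.00015780982121153936)])
```

View pics/c1.png

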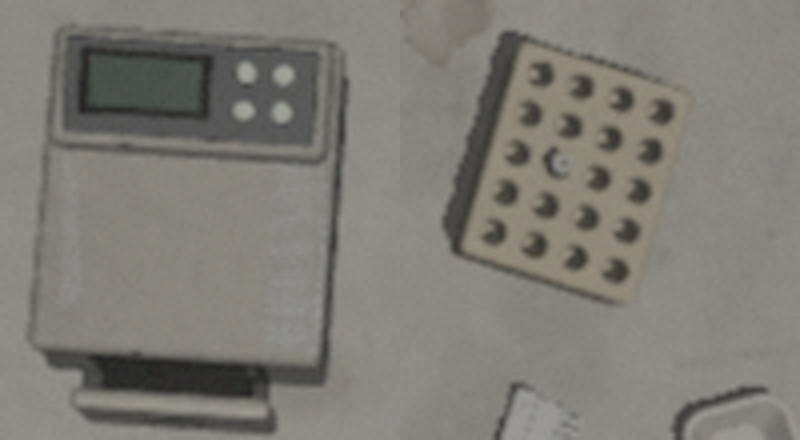

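The enlarged view shows the tube cap at top-image pixel (460,265.5). The plate's top outer edge runs from (254,244) to (302.5,247). I'll move the wrist camera over the drawer for a second view.

Request:
servo_tool(moves=[[3,-2.8,0,0.04],[6,-5.7,0,0.08],[9,-8.5,0,0.12],[12,-11.4,0,0.157],[15,-14.2,0,0.157],[18,-17,0,0.157],[21,-20,0,0.157],[24,-23,0,0.157],[27,-26,0,0.157],[30,-29,0,0.157],[33,-32,0,0.157],[36,-35,0,0.157],[38,-37,0,0.157],[39.5,-38,0,0.157],[39.5,-38,0,0.157],[39.5,-38,0,0.157]], claw=1)

```text
time: 1.48
ee_pos: [0.5178, 0.1555, 0.2306]
tcp_rot: [-180.0, -0.1, 176.0]
wrist_force: [-0.7, 0.3, -0.4]
opening: 0.0
grasp_force: 0.0
```

```bash
python3 - <<'E'
from h import *
o=get_obs();im=camera('wrist');cv2.imwrite('pics/w1.png',im[:,:,::-1]);np.save('w1.npy',{k:o[k] for k in('ee_pos','tcp_rot')},allow_pickle=True)
print(o['time'],o['ee_pos'],o['tcp_rot'],o['qd'],o['q'])
E
```

```text
1.4833 [0.51784448 0.15547457 0.23061091] [-1.79982026e+02 -7.72744849e-02  1.76005442e+02] [ 1.94987246 -1.33342401 -0.73503247  0.26736734  0.14429671  0.3609956 ] [1.67060126e+01 3.75556911e+00 8.70355141e+00 9.50266215e+01
 1.05017939e-02 2.07005517e+01]
```

View pics/w1.png

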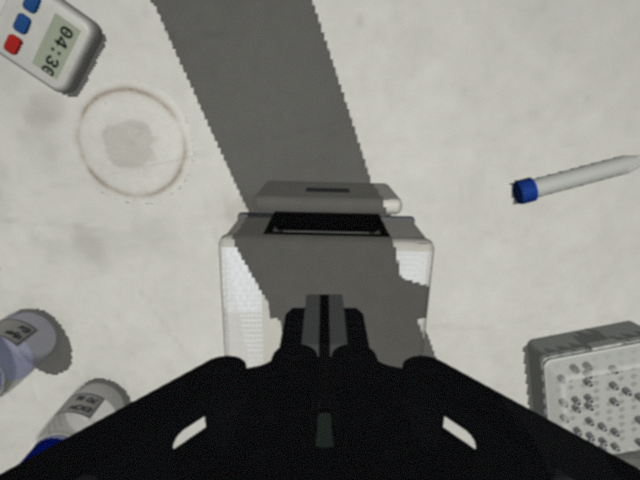

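The wrist view shows the reader and its drawer plate at rows 182–213, columns 256–402. The timer, bottles and conical tube are clear of the working area. I'll enlarge the plate to find its edges.

```bash
python3 - <<'E'
from h import *
im=cv2.imread('pics/w1.png');c=cv2.resize(im[165:265,215:445],None,fx=3.4,fy=3.4,interpolation=cv2.INTER_CUBIC)
c=cv2.convertScaleAbs(c,alpha=1.3)
cv2.imwrite('pics/c2.png',c)
g=cv2.cvtColor(im,cv2.COLOR_BGR2GRAY)
for u in (270,300,330,360,385):print(u,list(g[176:222,u]))
o=np.load('w1.npy',allow_pickle=True).item();W=pose('wrist',o);T=pose('top')
print(W[2]);print(proj(W,[.511,.207,.081]),proj(W,[.504,.1016,.081]))
E
```

```text
270 [np.uint8(92), np.uint8(95), np.uint8(93), np.uint8(90), np.uint8(83), np.uint8(76), np.uint8(75), np.uint8(74), np.uint8(77), np.uint8(72), np.uint8(74), np.uint8(74), np.uint8(76), np.uint8(72), np.uint8(72), np.uint8(74), np.uint8(75), np.uint8(75), np.uint8(73), np.uint8(76), np.uint8(82), np.uint8(88), np.uint8(91), np.uint8(91), np.uint8(93), np.uint8(95), np.uint8(95), np.uint8(93), np.uint8(92), np.uint8(90), np.uint8(88), np.uint8(86), np.uint8(82), np.uint8(83), np.uint8(83), np.uint8(82), np.uint8(72), np.uint8(53), np.uint8(44), np.uint8(44), np.uint8(45), np.uint8(48), np.uint8(49), np.uint8(45), np.uint8(33), np.uint8(22)]
300 [np.uint8(93), np.uint8(92), np.uint8(92), np.uint8(92), np.uint8(86), np.uint8(82), np.uint8(72), np.uint8(74), np.uint8(76), np.uint8(73), np.uint8(74), np.uint8(74), np.uint8(74), np.uint8(74), np.uint8(78), np.uint8(72), np.uint8(76), np.uint8(73), np.uint8(76), np.uint8(73), np.uint8(77), np.uint8(83), np.uint8(84), np.uint8(88), np.uint8(92), np.uint8(91), np.uint8(92), np.uint8(92), np.uint8(91), np.uint8(90), np.uint8(88), np.uint8(86)
[... 1557 characters left out ...]
(197), np.uint8(197), np.uint8(188), np.uint8(162), np.uint8(124), np.uint8(106), np.uint8(97), np.uint8(103), np.uint8(100), np.uint8(103), np.uint8(100), np.uint8(103), np.uint8(102), np.uint8(103), np.uint8(103), np.uint8(105), np.uint8(101), np.uint8(106), np.uint8(108), np.uint8(125), np.uint8(162), np.uint8(186), np.uint8(190), np.uint8(196), np.uint8(200), np.uint8(198), np.uint8(183), np.uint8(148), np.uint8(114), np.uint8(107), np.uint8(104), np.uint8(96), np.uint8(89), np.uint8(85), np.uint8(86), np.uint8(75), np.uint8(69), np.uint8(81), np.uint8(90), np.uint8(96), np.uint8(94), np.uint8(91)]
[0.44289702 0.16089058 0.37418034]
[395.0762654  203.69605423] [248.22770535 204.09931962]
```

View pics/c2.png

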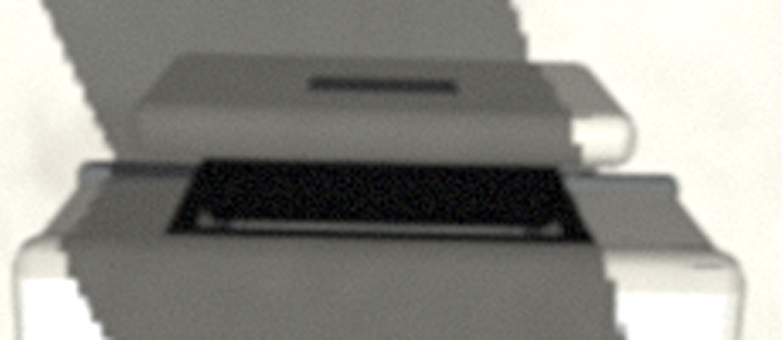

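The enlarged view shows the plate's top face from row 197 (front edge) to row 213 (back edge). Its ends are at columns 254.4 and 402, and the mouth is behind it.

```bash
python3 - <<'E'
from h import *
o=np.load('w1.npy',allow_pickle=True).item();W=pose('wrist',o);T=pose('top');S=pose('side')
pts={'frontR':(254.4,197),'frontL':(402,200.5)}
for n,uv in pts.items():print(n,onz(W,uv,.079))
for n,uv in {'backR':(262,212.5),'backL':(395,215)}.items():print(n,onz(W,uv,.078))
for n,uv in {'botR':(266,181),'botL':(385,184)}.items():print(n,onz(W,uv,.009))
for n,uv in {'readerfrontR':(238,213),'L':(415,218)}.items():print(n,onz(W,uv,.01))
for n,uv in {'topR':(221,237),'topL':(433,240.5)}.items():print(n,onz(W,uv,.083))
print('tri R',tri([ray(W,(254.4,197)),ray(T,(253.5+48.8,245))]),'L',tri([ray(W,(402,200.5)),ray(T,(253.5,242.5))]))
E
```

```text
frontR [0.49953134 0.10627677 0.079     ]
frontL [0.50945119 0.21234727 0.079     ]
backR [0.5115559  0.11027414 0.078     ]
backL [0.52015205 0.20725376 0.078     ]
botR [0.49942365 0.10522694 0.009     ]
botL [0.50933797 0.20979006 0.009     ]
readerfrontR [0.52628793 0.07705513 0.01      ]
L [0.54192345 0.2358451  0.01      ]
topR [0.5266507  0.07909104 0.083     ]
topL [0.54004061 0.23389986 0.083     ]
tri R (array([0.50459939, 0.10358361, 0.06210804]), [np.float64(0.0018592173785762574), np.float64(0.0018592173785762286)]) L (array([0.51300014, 0.21216272, 0.06773525]), [np.float64(0.0023692388261602098), np.float64(0.002369238826160112)])
```

Both views put the plate's outer face centre at about (0.5045, 0.159). The slide yaw is about -5.2°, and the reader's face lies 29 mm behind the plate, against 30 mm given. Next I'll go down in front of the plate with the fingers shut.

Request:
servo_tool(moves=[[-3.2,0.4,0,-0.01],[-6.3,0.8,0,-0.02],[-6.3,0.8,-4,-0.02],[-6.3,0.8,-8,-0.02],[-6.3,0.8,-12,-0.02],[-6.3,0.8,-16,-0.02],[-6.3,0.8,-19,-0.02],[-6.3,0.8,-19.8,-0.02],[-6.3,0.8,-19.8,-0.02],[-6.3,0.8,-19.8,-0.02]])

```text
time: 2.37
ee_pos: [0.4547, 0.1649, 0.0348]
tcp_rot: [180.0, 0.1, 175.0]
wrist_force: [0.1, 1.0, 0.0]
opening: 0.0002
grasp_force: 0.0
```

Request:
servo_tool(moves=[[1,-0.09,0,0],[2,-0.18,0,0],[2.8,-0.25,0,0],[3.2,-0.29,0,0],[3.4,-0.31,0,0],[3.5,-0.32,0,0],[3.5,-0.32,0,0]])

```text
time: 2.95
ee_pos: [0.4895, 0.1608, 0.0331]
tcp_rot: [-180.0, -0.0, 175.0]
wrist_force: [-0.1, -0.2, 0.7]
opening: 0.0
grasp_force: 0.0
```

Request:
servo_tool(moves=[[0.2,-0.018,0,0],[0.4,-0.036,0,0],[0.4,-0.036,0,0]])

```text
time: 3.2
ee_pos: [0.4934, 0.1605, 0.0331]
tcp_rot: [-180.0, -0.0, 175.0]
wrist_force: [-3.6, -1.4, 0.1]
opening: 0.0001
grasp_force: 0.0
```

Request:
servo_tool(moves=[[0.1,-0.009,0,0],[0.1,-0.009,0,0]])

```text
time: 3.37
ee_pos: [0.4944, 0.1604, 0.0331]
tcp_rot: [-180.0, -0.0, 175.0]
wrist_force: [-3.9, -0.4, 1.2]
opening: -0.0004
grasp_force: 0.0
```

Request:
servo_tool(moves=[[0.06,-0.005,0,0],[0.06,-0.005,0,0]])

```text
time: 3.53
ee_pos: [0.4951, 0.1603, 0.0332]
tcp_rot: [-180.0, -0.0, 175.0]
wrist_force: [-3.7, -0.9, -0.2]
opening: -0.0001
grasp_force: 0.0
```

Request:
servo_tool(moves=[[0.06,-0.005,0,0],[0.06,-0.005,0,0]])

```text
time: 3.7
ee_pos: [0.4957, 0.1604, 0.0331]
tcp_rot: [-180.0, -0.0, 175.0]
wrist_force: [-5.3, -1.9, -0.8]
opening: 0.0
grasp_force: 0.0
```

Request:
servo_tool(moves=[[0.05,-0.005,0,0],[0.05,-0.005,0,0]])

```text
time: 3.87
ee_pos: [0.4962, 0.1603, 0.0332]
tcp_rot: [180.0, -0.0, 175.0]
wrist_force: [-4.9, -0.2, -0.9]
opening: 0.0001
grasp_force: 0.0
```

Request:
servo_tool(moves=[[0.06,-0.005,0,0],[0.06,-0.005,0,0]])

```text
time: 4.03
ee_pos: [0.4969, 0.1603, 0.0332]
tcp_rot: [-180.0, -0.0, 175.0]
wrist_force: [-4.3, -1.5, -1.2]
opening: -0.0001
grasp_force: 0.0
```

Request:
servo_tool(moves=[[0.06,-0.005,0,0],[0.06,-0.005,0,0]])

```text
time: 4.2
ee_pos: [0.4975, 0.1603, 0.0332]
tcp_rot: [180.0, -0.0, 175.0]
wrist_force: [-5.2, 0.6, -1.5]
opening: -0.0003
grasp_force: 0.0
```

Request:
servo_tool(moves=[[0.06,-0.005,0,0],[0.06,-0.005,0,0]])

```text
time: 4.37
ee_pos: [0.4982, 0.1602, 0.0332]
tcp_rot: [180.0, -0.0, 175.0]
wrist_force: [-4.1, -1.0, -1.3]
opening: -0.0
grasp_force: 0.0
```

Request:
servo_tool(moves=[[0.06,-0.005,0,0],[0.06,-0.005,0,0]])

```text
time: 4.53
ee_pos: [0.4988, 0.1602, 0.0332]
tcp_rot: [180.0, -0.0, 175.0]
wrist_force: [-4.5, 0.7, -1.9]
opening: -0.0
grasp_force: 0.0
```

Request:
servo_tool(moves=[[0.06,-0.005,0,0],[0.06,-0.005,0,0]])

```text
time: 4.7
ee_pos: [0.4994, 0.1601, 0.0333]
tcp_rot: [180.0, 0.0, 175.0]
wrist_force: [-3.2, -0.3, -1.2]
opening: 0.0001
grasp_force: 0.0
```

Request:
servo_tool(moves=[[0.06,-0.005,0,0],[0.06,-0.005,0,0]])

```text
time: 4.87
ee_pos: [0.5, 0.1601, 0.0333]
tcp_rot: [180.0, 0.0, 175.0]
wrist_force: [-3.9, 0.5, -2.0]
opening: -0.0004
grasp_force: 0.0
```

Request:
servo_tool(moves=[[0.06,-0.005,0,0],[0.06,-0.005,0,0]])

```text
time: 5.03
ee_pos: [0.5006, 0.16, 0.0333]
tcp_rot: [180.0, 0.0, 175.0]
wrist_force: [-3.4, -0.8, -0.5]
opening: -0.0002
grasp_force: 0.0
```

Request:
servo_tool(moves=[[0.06,-0.005,0,0],[0.06,-0.005,0,0]])

```text
time: 5.2
ee_pos: [0.5012, 0.16, 0.0333]
tcp_rot: [180.0, 0.0, 175.0]
wrist_force: [-4.0, 0.7, -1.0]
opening: 0.0002
grasp_force: 0.0
```

Request:
servo_tool(moves=[[0.06,-0.005,0,0],[0.06,-0.005,0,0]])

```text
time: 5.37
ee_pos: [0.5018, 0.1599, 0.0333]
tcp_rot: [180.0, 0.0, 175.0]
wrist_force: [-4.4, 0.5, -1.0]
opening: 0.0
grasp_force: 0.0
```

Request:
servo_tool(moves=[[0.06,-0.005,0,0],[0.06,-0.005,0,0]])

```text
time: 5.53
ee_pos: [0.5024, 0.1599, 0.0333]
tcp_rot: [180.0, 0.0, 175.0]
wrist_force: [-3.4, 0.3, -1.6]
opening: 0.0004
grasp_force: 0.0
```

Request:
servo_tool(moves=[[0.06,-0.005,0,0],[0.06,-0.005,0,0]])

```text
time: 5.7
ee_pos: [0.5027, 0.1598, 0.0333]
tcp_rot: [180.0, -0.0, 175.0]
wrist_force: [-6.7, 1.2, 0.6]
opening: 0.0002
grasp_force: 0.0
```

Request:
servo_tool(moves=[[0.04,-0.004,0,0],[0.04,-0.004,0,0]])

```text
time: 5.87
ee_pos: [0.5028, 0.1598, 0.0333]
tcp_rot: [-180.0, -0.1, 175.0]
wrist_force: [-7.7, 1.1, 0.5]
opening: -0.0001
grasp_force: 0.0
```

Request:
servo_tool(moves=[[0.05,-0.005,0,0],[0.05,-0.005,0,0]])

```text
time: 6.03
ee_pos: [0.503, 0.1598, 0.0333]
tcp_rot: [180.0, -0.1, 175.0]
wrist_force: [-9.8, 2.1, 1.3]
opening: -0.0002
grasp_force: 0.0
```

Request:
servo_tool(moves=[[-1,0.09,0,0],[-3,0.27,0,0],[-6,0.55,0,0],[-9,0.82,0,0],[-10.5,0.95,0,0],[-10.5,0.95,3,0],[-10.5,0.95,7,0],[-10.5,0.95,11,0],[-10.5,0.95,15,0],[-10.5,0.95,19,0],[-8,0.9,20,0],[-5.5,0.5,20,0],[-5.5,0.5,20,0],[-5.5,0.5,20,0]], claw=0)

```text
time: 7.2
ee_pos: [0.4497, 0.1645, 0.2334]
tcp_rot: [180.0, 0.1, 174.9]
wrist_force: [-0.5, 1.0, -0.1]
opening: 0.0856
grasp_force: 0.0
```

```bash
python3 - <<'E'
from h import *
o=get_obs();im=camera('wrist');cv2.imwrite('pics/w2.png',im[:,:,::-1]);np.save('w2.npy',{k:o[k] for k in('ee_pos','tcp_rot')},allow_pickle=True)
print(o['time'],o['ee_pos'],o['tcp_rot'],np.abs(o['qd']).max(),o['q'][5],o['opening'])
E
```

```text
7.2 [0.44973575 0.1645362  0.23339424] [1.79995510e+02 7.37697045e-02 1.74906887e+02] 1.8126105489682136 25.204459371315348 0.08558954245516452
```

View pics/w2.png

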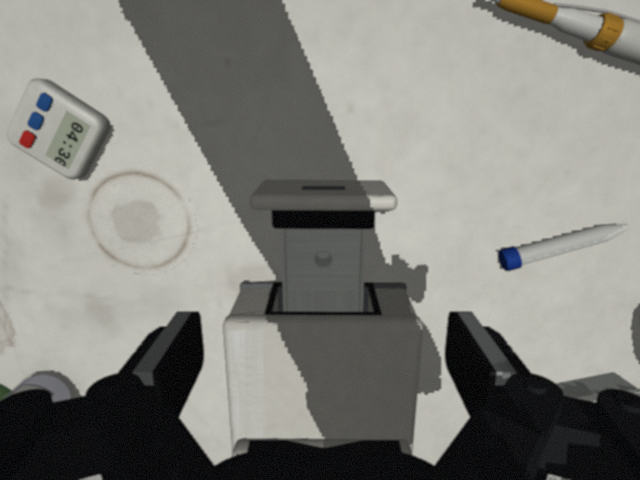

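The drawer has sprung out. The plate is at rows 181–211 and the well mouth is at about (323,259). I'll measure the well precisely and check it against the plate geometry and the top camera.

```bash
python3 - <<'E'
from h import *
im=cv2.imread('pics/w2.png');g=cv2.cvtColor(im,cv2.COLOR_BGR2GRAY)
c=g[240:280,300:350]
o=np.load('w2.npy',allow_pickle=True).item();W=pose('wrist',o)
d=np.array([.9958,-.0915,0])
e=np.array([.0915,.9958,0])
for n,uv in {'frontR':(251,195),'frontL':(398,197.5)}.items():print(n,onz(W,uv,.079))
print('well@.044',onz(W,(323,259),.044))
print('pred px',proj(W,[.4985,.1598,.044]))
np.set_printoptions(linewidth=250)
print(g[244:276:1,306:342:2])
big=cv2.resize(cv2.convertScaleAbs(im[235:285,285:365],alpha=1.6),None,fx=5,fy=5,interpolation=cv2.INTER_CUBIC)
t=camera('top')[:,:,::-1];cv2.imwrite('pics/top2.png',t)
T=pose('top');print('top pred',proj(T,[.4985,.1598,.044]),proj(T,[.4537,-.235,.064]))
bt=cv2.resize(cv2.convertScaleAbs(t[230:280,250:310],alpha=1.8),(400*6//5,400),interpolation=cv2.INTER_CUBIC)[:250,:400]
cv2.imwrite('pics/c3.png',np.hstack([big,bt]))
E
```

```text
frontR [0.42973023 0.11295325 0.079     ]
frontL [0.44100295 0.21923308 0.079     ]
well@.044 [0.49643998 0.15937909 0.044     ]
pred px [323.70722112 261.22091734]
[[91 95 91 91 92 94 94 93 93 95 90 94 91 93 94 93 93 93]
 [92 91 92 95 92 90 91 92 89 93 90 92 93 93 92 92 93 93]
 [91 89 93 88 89 89 93 93 90 96 89 91 93 90 88 93 92 92]
 [93 88 87 91 92 91 90 92 87 90 90 92 89 91 91 90 93 88]
 [92 92 91 94 93 90 90 91 93 91 91 93 94 90 91 90 93 91]
 [89 90 88 91 92 90 92 93 90 91 91 92 92 90 95 94 92 92]
 [91 91 89 90 93 92 91 91 87 88 90 91 92 92 91 92 91 95]
 [92 91 90 90 91 93 88 84 87 88 87 87 89 94 93 90 91 91]
 [88 91 92 90 93 86 88 88 89 90 85 85 94 91 93 92 92 92]
 [87 87 88 90 91 83 87 89 90 90 86 85 86 88 92 90 92 92]
 [91 93 89 91 85 79 89 90 92 92 92 89 84 90 91 88 92 92]
 [89 91 91 88 88 82 86 92 91 91 91 87 79 89 89 90 91 90]
 [88 88 91 89 86 73 82 92 91 91 92 83 75 87 90 90 92 90]
 [90 91 88 90 82 75 80 86 92 88 82 78 76 88 94 89 92 93]
 [89 91 88 90 79 68 74 77 81 82 81 72 74 85 89 91 92 93]
 [89 86 88 89 78 69 73 75 79 74 72 72 69 87 92 89 91 93]
 [88 92 92 91 82 74 71 
[... 254 characters left out ...]
 89 92]
 [90 90 90 88 91 83 79 77 77 73 76 81 88 93 92 94 91 89]
 [93 91 90 89 88 89 86 79 81 78 80 83 87 93 89 92 90 94]
 [90 90 93 89 90 90 89 88 86 87 87 90 92 94 92 94 90 91]
 [90 89 89 93 91 91 91 88 86 89 93 88 90 92 92 92 92 91]
 [90 94 91 89 91 92 92 87 90 91 88 92 92 92 93 91 88 94]
 [88 89 90 92 89 93 91 91 92 90 90 90 91 86 93 90 94 91]
 [90 93 91 92 91 93 94 90 91 94 95 93 93 91 93 92 95 94]
 [93 94 96 90 94 95 93 95 91 93 93 93 93 91 95 94 92 94]
 [93 91 91 93 92 93 93 92 90 93 94 91 91 94 95 94 91 96]
 [90 88 89 93 91 92 89 89 91 90 91 91 91 92 91 90 92 93]
 [88 88 91 91 88 89 90 91 90 90 91 89 90 87 87 90 89 91]]
top pred [277.62733562 250.25041005] [459.63385309 264.92834502]
```

View pics/c3.png

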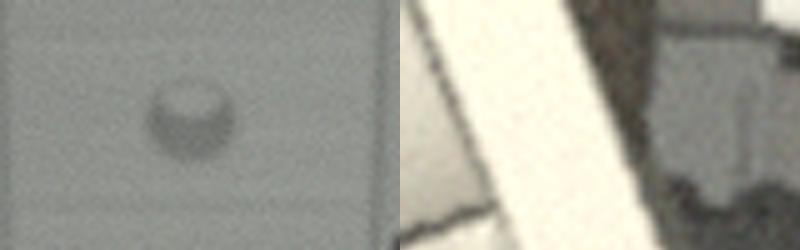

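The well mouth is at wrist pixel (323.4,258.8), which puts it at about (0.4964, 0.1595). That agrees with the press contact plus the drawer's travel. The top camera's view of it is hidden by the arm. Next I'll go over the rack and look at the tube.

Request:
servo_tool(moves=[[0,-2,0,0],[0,-5,0,0],[0,-9,0,0],[0,-13,0,0],[0,-17,0,0],[0,-21,0,0],[0,-25,0,0],[0,-29,0,0],[0.2,-33,-1,0],[0.4,-37,-3,0],[0.4,-39,-6,0],[0.4,-40,-8.3,0],[0.4,-40,-8.3,0],[0.4,-40,-8.3,0]])

```text
time: 8.47
ee_pos: [0.4518, -0.2347, 0.1498]
tcp_rot: [180.0, -0.1, 174.9]
wrist_force: [0.3, 0.2, 0.4]
opening: 0.0854
grasp_force: 0.0
```

```bash
python3 - <<'E'
from h import *
o=get_obs();im=camera('wrist')[:,:,::-1];cv2.imwrite('pics/w3.png',im);np.save('w3.npy',{k:o[k] for k in('ee_pos','tcp_rot')},allow_pickle=True)
print(o['time'],o['ee_pos'],o['tcp_rot'],np.abs(o['qd']).max())
W=pose('wrist',o);print(proj(W,[.454,-.2355,.064]))
E
```

```text
8.4667 [ 0.45175215 -0.2347362   0.14982528] [ 1.79951165e+02 -1.03431286e-01  1.74917136e+02] 3.022359772084314
[323.02002471 248.86208747]
```

View pics/w3.png

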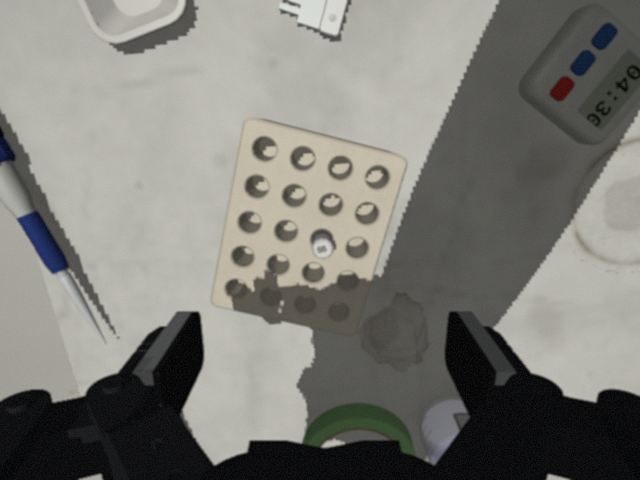

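The wrist view shows the tube cap at about (322,247), against a predicted (323,249), with the rack around it. I'll refine this numerically and triangulate the height.

```bash
python3 - <<'E'
from h import *
o=np.load('w3.npy',allow_pickle=True).item();W=pose('wrist',o);T=pose('top');S=pose('side')
im=cv2.imread('pics/w3.png');g=cv2.cvtColor(im,cv2.COLOR_BGR2GRAY).astype(int)
hsv=cv2.cvtColor(im,cv2.COLOR_BGR2HSV)
np.set_printoptions(linewidth=250)
print('cols 306..338');print(g[228:264,306:340:2]);print(hsv[228:264:2,306:340:2,1])
s=cv2.cvtColor(cv2.imread('pics/side0.png'),cv2.COLOR_BGR2GRAY);print(s[312:336,326:350:2])
E
```

```text
cols 306..338
[[185 187 185 183 185 179 162 152 151 156 171 184 184 184 187 186 187]
 [185 184 187 185 180 157 128 115 107 122 143 170 187 189 186 183 185]
 [186 185 189 183 157 121  94  84  78  86 108 142 178 186 184 184 189]
 [187 186 188 171 126  88  73  73  71  73  78 110 160 186 187 186 189]
 [184 187 185 158 100  73  71  72  71  70  73  89 137 180 184 187 187]
 [187 186 181 128  85  71  72  74  76  78  72  73 113 168 185 183 185]
 [183 184 171 102  79  80  82  87  90  91  78  69  87 146 185 187 186]
 [183 184 157  86  74  87  95  98 101 102  90  75  73 133 184 184 184]
 [188 184 148  78  78  94 100 101 101  98  94  87  69 118 177 186 186]
 [185 185 138  78  76  98 104 111 111 103 100  89  73 115 174 188 186]
 [186 182 132  76  83 104 116 137 137 127 118  92  74 109 170 188 184]
 [186 185 128  80  91 116 142 162 164 156 146 105  76 102 165 186 186]
 [185 183 130  82 103 141 165 179 183 178 172 135  94  91 141 183 187]
 [184 182 134  86 121 165 183 191 193 194 188 162 116  83 119 178 186]
 [185 182 144  96 138 181 190 196 196 205 198 180 144  88 103 176 184]
 [186 182 152 113 158
[... 2968 characters left out ...]
158 169 180 171 128 134 177 178 154]
 [145 179 181 155 135 144 136 100 139 179 179 157]
 [176 181 180 155 121 120 110  98 161 179 179 174]
 [180 180 179 155 121 117 105 100 167 179 179 178]
 [179 179 179 166 122 117 106 103 171 179 178 178]
 [179 179 179 176 130 121 112 114 168 176 178 178]
 [178 178 179 174 136 134 134 104 146 162 180 180]
 [173 178 179 163 109 105 103  93  95 151 180 176]
 [163 178 178 146  98 100  97  92  88 118 180 163]
 [159 179 179 134  95  98  98  90  89 158 179 140]
 [169 178 179 142  95  98  96  92 112 176 180 136]
 [175 177 179 167 115 107 105 112 166 179 180 151]
 [178 177 179 178 163 148 143 165 178 179 179 176]
 [177 178 179 181 180 176 176 178 180 180 179 181]]
```

```bash
python3 - <<'E'
from h import *
o=np.load('w3.npy',allow_pickle=True).item();W=pose('wrist',o);T=pose('top');S=pose('side')
w,t,s=(322.5,248),(460,265.3),(337.3,320.5)
print(onz(W,w,.064),onz(T,t,.064),onz(S,s,.064))
print(tri([ray(W,w),ray(S,s)]),tri([ray(T,t),ray(S,s)]))
E
```

```text
[ 0.45344673 -0.23575409  0.064     ] [ 0.45287491 -0.23574387  0.064     ] [ 0.4534795 -0.2394134  0.064    ]
(array([ 0.45441294, -0.23584639,  0.06144282]), [np.float64(0.00010811507992501935), np.float64(0.0001081150799249875)]) (array([ 0.45370564, -0.23633843,  0.06182883]), [np.float64(0.0006491982557300291), np.float64(0.0006491982557300888)])
```

Request:
servo_tool(moves=[[0.1,-0.1,-3,0],[0.15,-0.1,-6,0],[0.15,-0.1,-7.5,0],[0.15,-0.1,-7.5,0],[0.15,-0.1,-7.5,0]], claw=0.4, force=20)

```text
time: 8.93
ee_pos: [0.4549, -0.2355, 0.0771]
tcp_rot: [-180.0, 0.1, 175.1]
wrist_force: [0.5, -0.2, 1.2]
opening: 0.0514
grasp_force: 0.0
```

Request:
servo_tool(moves=[[-0.08,-0.02,-1.5,0],[-0.12,-0.02,-2.4,0],[-0.12,-0.02,-2.4,0],[-0.12,-0.02,-2.4,0]])

```text
time: 9.27
ee_pos: [0.4535, -0.2364, 0.0524]
tcp_rot: [-180.0, 0.0, 175.0]
wrist_force: [0.4, 0.2, -0.5]
opening: 0.0512
grasp_force: 0.0
```

Request:
servo_tool(moves=[[0,0.05,-0.2,0],[0,0.05,-0.2,0],[0,0.05,-0.2,0],[0,0.05,-0.2,0],[0,0.05,-0.2,0],[0,0.05,-0.2,0],[0,0.05,-0.2,0],[0,0.05,-0.2,0]], claw=1, force=20)

```text
time: 9.93
ee_pos: [0.4534, -0.2361, 0.0498]
tcp_rot: [-180.0, 0.0, 175.0]
wrist_force: [-0.1, 0.3, 6.0]
opening: 0.0114
grasp_force: 19.7
```

Request:
servo_tool(moves=[[0,0,0.5,0],[0,0,1.5,0],[0,0,3,0],[0,0,5,0],[0,0,8,0],[0,0,11,0],[0,0,13,0],[0,0,13,0],[0,0,13,0]])

```text
time: 10.68
ee_pos: [0.4536, -0.2363, 0.1808]
tcp_rot: [-179.9, 0.1, 175.0]
wrist_force: [0.3, -0.8, -0.1]
opening: 0.0115
grasp_force: 19.6
```

Request:
servo_tool(moves=[[0,2,0,0],[0,5,0,0],[0.5,9,0,0],[1,13,0,0],[1.5,17,0,0],[2,21,0,0],[2.5,25,0,0],[3,29,0,0],[3.5,33,0,0],[4,36,0,0],[4.2,38.5,-0.5,0],[4.3,39.6,-2,0],[4.3,39.6,-3.5,0],[4.3,39.6,-3.5,0],[4.3,39.6,-3.5,0],[4.3,39.6,-3.5,0]])

```text
time: 12.02
ee_pos: [0.496, 0.1596, 0.1445]
tcp_rot: [-180.0, -0.0, 174.9]
wrist_force: [-0.3, 0.5, -0.3]
opening: 0.0116
grasp_force: 19.6
```

```bash
python3 - <<'E'
from h import *
o=get_obs();im=camera('wrist')[:,:,::-1];cv2.imwrite('pics/w4.png',im);np.save('w4.npy',{k:o[k] for k in('ee_pos','tcp_rot')},allow_pickle=True)
print(o['time'],o['ee_pos'],o['tcp_rot'],np.abs(o['qd']).max(),o['opening'])
W=pose('wrist',o);print(W[2],proj(W,[.4964,.1595,.044]),proj(W,[*o['ee_pos'][:2],o['ee_pos'][2]-.03]))
s=camera('side')[:,:,::-1];cv2.imwrite('pics/s4.png',s);S=pose('side');p=o['ee_pos'];print('side',proj(S,p),proj(S,[.4964,.1595,.044]))
z=lambda a,x,y,w,h,f:cv2.resize(a[y:y+h,x:x+w],(w*f,h*f),interpolation=cv2.INTER_CUBIC)
u,v=map(int,proj(S,p))
cv2.imwrite('pics/c4.png',np.hstack([cv2.convertScaleAbs(z(im,240,170,160,150,3)[:450],alpha=1.6),z(s,u-40,v-45,80,113,4)[:450]]))
E
```

```text
12.0167 [0.49595735 0.15960987 0.14448281] [-1.79986232e+02 -2.30444477e-02  1.74941431e+02] 0.9200627240560597 0.011588966315589054
[0.42098599 0.16642194 0.28798077] [324.05456893 238.14574852] [324.0365463 283.4403803]
side [303.40600349 178.95358616] [304.9035911  223.63342322]
```

View pics/c4.png

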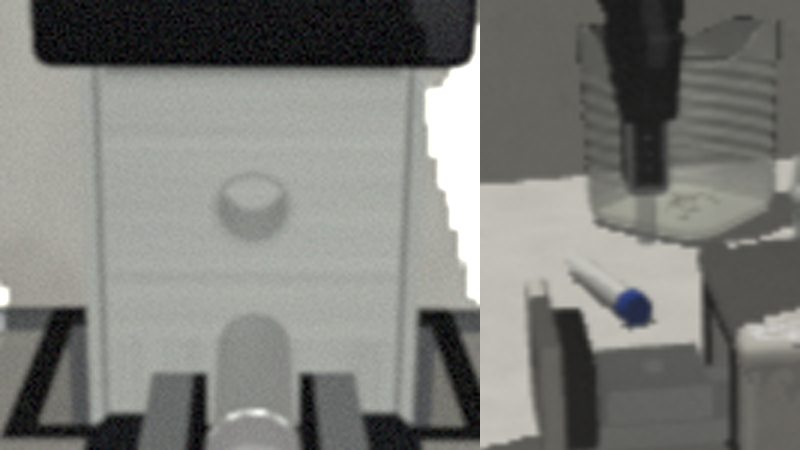

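The wrist view shows the well at about (324.3,239), aligned with the tube body centred at column 324.5, and the foot's near edge at row 275. The side view shows the tube held upright above the drawer block. I'll work out the remaining offset.

```bash
python3 - <<'E'
from h import *
o=np.load('w4.npy',allow_pickle=True).item();W=pose('wrist',o);p=o['ee_pos']
o2=np.load('w2.npy',allow_pickle=True).item();W2=pose('wrist',o2)
im=cv2.imread('pics/w4.png');g=cv2.cvtColor(im,cv2.COLOR_BGR2GRAY)
print('col324',list(map(int,g[225:300,324])));print('row240',list(map(int,g[240,305:345])));print('row283',list(map(int,g[283,305:345])))
print('well',onz(W,(324.3,239),.044),tri([ray(W,(324.3,239)),ray(W2,(323.4,258.8))]))
d=np.array([-.0906,0]) 
for r in(274,275,276):
    print(r,onz(W,(324.6,r),p[2]-.0298)-p)
E
```

```text
col324 [106, 102, 98, 94, 101, 103, 107, 105, 107, 107, 105, 105, 104, 104, 99, 89, 88, 85, 89, 86, 84, 88, 85, 88, 89, 95, 102, 104, 104, 104, 106, 109, 111, 107, 108, 103, 104, 103, 106, 104, 107, 105, 110, 107, 105, 106, 102, 105, 104, 94, 89, 89, 87, 89, 90, 88, 85, 89, 86, 90, 87, 88, 87, 88, 88, 86, 88, 85, 84, 87, 86, 84, 85, 84, 84]
row240 [104, 106, 104, 104, 107, 101, 96, 90, 84, 80, 81, 84, 86, 83, 82, 88, 91, 91, 91, 89, 91, 91, 86, 90, 87, 82, 84, 84, 80, 83, 89, 95, 101, 105, 108, 105, 106, 105, 106, 108]
row283 [104, 102, 106, 105, 105, 103, 101, 96, 89, 85, 83, 83, 89, 90, 85, 87, 88, 90, 86, 86, 87, 87, 83, 83, 86, 86, 82, 86, 83, 87, 87, 94, 102, 100, 101, 105, 105, 106, 102, 104]
well [0.49696097 0.15960218 0.044     ] (array([0.50083102, 0.15927779, 0.03158157]), [np.float64(2.2937336391404597e-05), np.float64(2.2937336391451614e-05)])
274 [-0.00462902  0.00066206 -0.0298    ]
275 [-0.00414856  0.00061989 -0.0298    ]
276 [-0.00366736  0.00057766 -0.0298    ]
```

Tube and well agree to within about 1 mm, so I'll lower straight down: first to just above the block, then slowly while checking force.

Request:
servo_tool(moves=[[0.03,0,-1.5,0],[0.03,0,-3.5,0],[0.03,0,-5.5,0],[0.03,0,-6.4,0],[0.03,0,-6.6,0],[0.03,0,-6.6,0],[0.03,0,-6.6,0]])

```text
time: 12.7
ee_pos: [0.497, 0.16, 0.0796]
tcp_rot: [180.0, 0.1, 175.0]
wrist_force: [0.7, 0.7, -0.3]
opening: 0.0117
grasp_force: 19.6
```

Request:
servo_tool(moves=[[0,0,-0.2,0],[0,0,-0.4,0],[0,0,-0.6,0],[0,0,-0.7,0],[0,0,-0.7,0]])

```text
time: 13.12
ee_pos: [0.4963, 0.16, 0.0711]
tcp_rot: [-180.0, -0.0, 175.0]
wrist_force: [-0.2, 0.2, -1.0]
opening: 0.0113
grasp_force: 19.6
```

Request:
servo_tool(moves=[[0,0,-0.2,0],[0,0,-0.4,0],[0,0,-0.6,0],[0,0,-0.8,0],[0,0,-0.8,0],[0,0,-0.8,0]])

```text
time: 13.62
ee_pos: [0.4963, 0.16, 0.0631]
tcp_rot: [-180.0, -0.0, 175.0]
wrist_force: [-0.0, -0.9, 0.1]
opening: 0.0113
grasp_force: 19.6
```

Request:
servo_tool(moves=[[0,0,-0.2,0],[0,0,-0.4,0],[0,0,-0.6,0],[0,0,-0.8,0],[0,0,-1,0],[0,0,-1.1,0],[0,0,-1.1,0]])

```text
time: 14.2
ee_pos: [0.4963, 0.16, 0.052]
tcp_rot: [-180.0, -0.0, 175.0]
wrist_force: [1.7, 0.5, -0.4]
opening: 0.0115
grasp_force: 19.6
```

Request:
servo_tool(moves=[[0,0,-0.07,0],[0,0,-0.14,0],[0,0,-0.14,0]])

```text
time: 14.45
ee_pos: [0.4964, 0.16, 0.0508]
tcp_rot: [180.0, -0.0, 175.0]
wrist_force: [1.2, 0.2, 0.0]
opening: 0.0119
grasp_force: 19.6
```

Request:
servo_tool(moves=[[0,0,-0.07,0],[0,0,-0.07,0]])

```text
time: 14.62
ee_pos: [0.4964, 0.16, 0.0501]
tcp_rot: [-180.0, -0.0, 175.0]
wrist_force: [0.4, -1.0, -0.7]
opening: 0.0115
grasp_force: 19.6
```

Request:
servo_tool(moves=[[0,0,-0.06,0],[0,0,-0.06,0]])

```text
time: 14.78
ee_pos: [0.4966, 0.1601, 0.0498]
tcp_rot: [180.0, 0.0, 175.0]
wrist_force: [-0.2, 0.1, 2.2]
opening: 0.0116
grasp_force: 19.7
```

Request:
servo_tool(moves=[[0,0,0,0],[0,0,0,0],[0,0,0,0],[0,0,0,0]], claw=0.65)

```text
time: 15.12
ee_pos: [0.4963, 0.16, 0.0495]
tcp_rot: [-180.0, -0.0, 175.0]
wrist_force: [-0.3, -0.6, -0.4]
opening: 0.0301
grasp_force: 0.0
```

Request:
servo_tool(moves=[[0,0,1,0],[0,0,2.5,0],[0,0,5,0],[0,0,8,0],[0,0,9.5,0],[0,0,9.5,0],[0,0,9.5,0]])

```text
time: 15.7
ee_pos: [0.497, 0.1602, 0.1459]
tcp_rot: [180.0, 0.1, 175.0]
wrist_force: [-0.9, 0.6, -1.5]
opening: 0.03
grasp_force: 0.0
```

```bash
python3 - <<'E'
from h import *
o=get_obs();im=camera('wrist')[:,:,::-1];cv2.imwrite('pics/w5.png',im);s=camera('side')[:,:,::-1];cv2.imwrite('pics/s5.png',s)
print(o['time'],o['ee_pos'],o['opening'])
W=pose('wrist',o);S=pose('side')
np.set_printoptions(linewidth=250)
for z in(.044,.054,.064):print(z,proj(W,[.4967,.1598,z]),proj(S,[.4967,.1598,z]))
g=cv2.cvtColor(im,cv2.COLOR_BGR2GRAY);u,v=map(int,proj(W,[.4967,.1598,.064]));print(u,v);print(g[v-24:v+24:2,u-20:u+21:2])
g=cv2.cvtColor(s,cv2.COLOR_BGR2GRAY);u,v=map(int,proj(S,[.4967,.1598,.058]));print(u,v);print(g[v-12:v+14,u-12:u+13])
E
```

```text
15.7 [0.49696043 0.16019916 0.1459061 ] 0.02999791616551375
0.044 [323.30834639 236.03146166] [305.00868261 223.56632429]
0.054 [323.27930762 240.98288905] [304.88657634 219.28015946]
0.064 [323.24793377 246.33247139] [304.76349813 214.95987781]
323 246
[[107 107 105 107 107 105 107 108 106 106 106 110 109 104 108 111 105 108 108 107 107]
 [107 107 107 105 105 107 109 103  99  94  98  98 104 104 107 107 109 108 107 108 106]
 [104 105 107 106 107 105  97  94  90  88  89  87  94  97 101 105 108 109 107 107 108]
 [104 104 104 107 105  97  92  88  85  88  88  87  85  86  93 102 107 108 105 108 108]
 [107 104 107 107  98  99  98  85  86  89  87  92  91  83  88  92 106 110 107 107 105]
 [106 104 104 103  94  90  90  87  94  88  89  98  90  88  84  89 103 106 106 107 107]
 [103 105 107 103  93  83  85  86  88  92  87  90  86  90  84  85  98 106 107 107 109]
 [105 106 106 101  92  79  84  87  93 101 100  99  96  90  83  86  98 106 105 106 107]
 [107 107 104 102  87  83  88  99 101 108 107 108 107 103  94  89 101 109 108 110 108]
 [107 106 107 103  99  88  93 107 108 112 113 113 114 110 101  
[... 3229 characters left out ...]
  88  90  89  90  89  89  92  97  99  98  95  94  90  88  90  90  89  89  90  89]
 [ 72  85  86  88  88  89  89  89  88  90  87  90  95  98  97  94  93  88  87  90  88  89  89  89  89]
 [ 72  84  87  88  88  89  89  88  88  89  89  89  91  91  90  90  90  88  89  88  88  88  88  90  88]
 [ 72  82  85  88  88  88  87  89  89  88  89  88  88  88  89  88  88  89  88  87  87  88  89  88  89]
 [ 72  82  86  87  86  88  88  88  88  89  88  88  87  88  87  87  87  86  88  88  88  88  89  89  89]
 [ 70  82  85  87  88  87  87  89  88  89  89  89  88  89  88  90  89  89  89  90  90  91  92  91  94]
 [ 71  81  84  86  89  90  89  89  92  92  91  93  92  93  94  94  96  95  96  97  97  98  97  97  99]]
```

The side and wrist pixels put the cap top where a fully home, upright tube must be. The predicted cap top is (304.8,215) in the side view and (323.2,246.3) in the wrist view, and the measured positions match to about a pixel. Now I'll move around in front of the plate.

Request:
servo_tool(moves=[[-1,0.1,2,0],[-4,0.36,2,0],[-8,0.73,2,0],[-10.2,0.93,2,0],[-10.2,0.93,-1,0],[-10.2,0.93,-5,0],[-10.2,0.93,-9,0],[-10.2,0.93,-11.2,0],[-10.2,0.93,-11.2,0],[-10.2,0.93,-11.2,0]], claw=1)

```text
time: 16.63
ee_pos: [0.3932, 0.1688, 0.0316]
tcp_rot: [-179.9, -0.2, 175.0]
wrist_force: [1.2, 0.1, -0.0]
opening: 0.0001
grasp_force: 0.0
```

Request:
servo_tool(moves=[[1,-0.09,0,0],[2,-0.18,0,0],[2.3,-0.21,0,0],[2.45,-0.22,0,0],[2.6,-0.24,0,0],[2.75,-0.25,0,0],[2.9,-0.27,0,0],[3.05,-0.28,0,0],[3.2,-0.29,0,0],[3.4,-0.31,0,0],[3.6,-0.33,0,0],[3.6,-0.33,0,0]])

```text
time: 17.63
ee_pos: [0.4307, 0.166, 0.0325]
tcp_rot: [-180.0, 0.0, 175.0]
wrist_force: [-1.5, -0.5, 0.2]
opening: 0.0004
grasp_force: 0.0
```

Contact is made and the push is along the slide. I'll keep going smoothly to just past the shut position.

Request:
servo_tool(moves=[[0.2,-0.02,0,0],[0.5,-0.05,0,0],[0.9,-0.08,0,0],[1.3,-0.12,0,0],[1.7,-0.16,0,0],[2.1,-0.19,0,0],[2.5,-0.23,0,0],[2.9,-0.27,0,0],[3.3,-0.3,0,0],[3.7,-0.34,0,0],[4.1,-0.38,0,0],[4.5,-0.41,0,0],[4.9,-0.45,0,0],[5.3,-0.49,0,0],[5.6,-0.51,0,0],[5.8,-0.53,0,0],[6,-0.55,0,0],[6.2,-0.57,0,0],[6.2,-0.57,0,0]])

```text
time: 19.22
ee_pos: [0.4927, 0.1603, 0.0325]
tcp_rot: [-180.0, 0.0, 175.0]
wrist_force: [-4.1, -0.2, 0.9]
opening: -0.0
grasp_force: 0.0
```

Request:
servo_tool(moves=[[0.15,-0.014,0,0],[0.3,-0.028,0,0],[0.45,-0.041,0,0],[0.6,-0.055,0,0],[0.75,-0.069,0,0],[0.85,-0.078,0,0],[0.92,-0.085,0,0],[0.92,-0.085,0,0],[0.92,-0.085,0,0]])

```text
time: 19.97
ee_pos: [0.5015, 0.1595, 0.0325]
tcp_rot: [-180.0, -0.0, 175.0]
wrist_force: [-4.4, -1.3, -0.1]
opening: -0.0001
grasp_force: 0.0
```

Request:
servo_tool(moves=[[0.06,-0.005,0,0],[0.12,-0.011,0,0],[0.12,-0.011,0,0]])

```text
time: 20.22
ee_pos: [0.5026, 0.1593, 0.0325]
tcp_rot: [-180.0, -0.0, 175.0]
wrist_force: [-6.3, -0.7, 0.9]
opening: 0.0003
grasp_force: 0.0
```

Request:
servo_tool(moves=[[0.06,-0.005,0,0],[0.06,-0.005,0,0]])

```text
time: 20.38
ee_pos: [0.5027, 0.1593, 0.0325]
tcp_rot: [-180.0, -0.1, 175.0]
wrist_force: [-8.3, 0.8, 1.2]
opening: -0.0001
grasp_force: 0.0
```

Request:
servo_tool(moves=[[0.04,-0.004,0,0],[0.04,-0.004,0,0]])

```text
time: 20.55
ee_pos: [0.5029, 0.1593, 0.0325]
tcp_rot: [-180.0, -0.1, 175.0]
wrist_force: [-9.4, 0.2, 1.7]
opening: -0.0006
grasp_force: 0.0
```

Now I'll ease back gently, retreat and lift.

Request:
servo_tool(moves=[[-0.2,0.018,0,0],[-0.4,0.037,0,0],[-0.6,0.055,0,0],[-0.8,0.073,0,0],[-1,0.092,0,0],[-1.2,0.11,0,0],[-1.6,0.15,0,0],[-2.5,0.23,0,0],[-5,0.46,0,0],[-8.5,0.78,0,0],[-10.5,0.96,0,0],[-10.5,0.96,4,0],[-10.5,0.96,8,0],[-10.5,0.96,12,0],[-10.5,0.96,16,0],[-8,0.7,20,0],[-4,0.5,20,0],[1.5,-0.4,20,0],[1.5,-0.4,20,0],[1.5,-0.4,20,0]])

```text
time: 22.22
ee_pos: [0.5215, 0.1547, 0.2316]
tcp_rot: [-180.0, 0.0, 174.9]
wrist_force: [0.2, 0.4, 0.4]
opening: 0.0005
grasp_force: 0.0
```

```bash
python3 - <<'E'
from h import *
o=get_obs();im=camera('wrist')[:,:,::-1];cv2.imwrite('pics/w6.png',im);s=camera('side')[:,:,::-1];cv2.imwrite('pics/s6.png',s)
print(o['time'],o['ee_pos'],o['tcp_rot'],o['wrist_force'])
W=pose('wrist',o);S=pose('side')
g=cv2.cvtColor(im,cv2.COLOR_BGR2GRAY)
# plate front-top edge predicted for shut / out
for n,f in(('shut',0),('out',.07)):
    c=np.array([.5045,.1593,.079])-f*np.array([.9958,-.0915,0]);print(n,proj(W,c),proj(S,c))
print(list(map(int,g[150:230,360])))
a=cv2.cvtColor(cv2.imread('pics/side0.png'),cv2.COLOR_BGR2GRAY);b=cv2.cvtColor(s,cv2.COLOR_BGR2GRAY)
d=cv2.GaussianBlur(cv2.absdiff(a,b),(3,3),0)>30
n,l,st,ce=cv2.connectedComponentsWithStats(d.astype(np.uint8))
for q in st[1:]:
    if q[4]>12:print(q)
E
```

```text
22.2167 [0.5214834  0.15473701 0.23162841] [-1.79982468e+02  2.56634317e-02  1.74879811e+02] [0.20621469 0.40763916 0.37047021]
shut [328.45788495 192.99784882] [308.20159725 208.12683341]
out [329.05783385  90.06627591] [275.31600656 210.40295342]
[96, 92, 89, 94, 93, 94, 90, 89, 88, 92, 93, 92, 91, 92, 91, 94, 92, 93, 89, 91, 93, 92, 93, 93, 93, 94, 85, 79, 77, 75, 74, 77, 76, 76, 75, 76, 76, 73, 70, 75, 76, 80, 85, 90, 89, 90, 94, 91, 91, 91, 90, 88, 86, 86, 82, 76, 56, 35, 14, 6, 3, 12, 4, 2, 14, 8, 12, 7, 8, 4, 10, 5, 8, 9, 27, 51, 59, 45, 29, 48]
[ 84   0  26   7 142]
[113   0   9   9  39]
[  90   20   45   92 2542]
[ 291   20   45  117 2976]
[  9 153  28  12 156]
[  0 164  22   2  30]
[377 180  15  10  97]
[390 180   7   7  13]
[   0  183   58  110 4497]
[ 319  183   62   36 1144]
[  49  185   42   84 2216]
[ 173  185  156  126 6585]
[  0 198  27   8 140]
[306 202  11  18 113]
[412 226   9   7  44]
[105 277  10  10  69]
[117 307  11  15 105]
[333 320  12  13  83]
[   9  322   80   23 1077]
[ 82 330  24  10  72]
```

The plate's front edge is at row 192, against 193 predicted for shut and 90 for out, so the drawer is latched. The robot is clear of everything.

```bash
python3 -c "
from workcell import *
print(job_done())"
```

```text
the job is handed in; nothing more can be done
None
```

The tube stands upright and fully home in the drawer, the drawer is latched shut, and I handed the job in at about 22 s; the highest push reading on the reader was about 10 N, read at the end of each step.

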